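# Slide the bottom panel into a tool tray

## Task

Take the small tin that stands in front of the green tray's slot off the plywood assembly board and leave it standing on the bench, never tipping it over. Then slide the loose wooden bottom panel flat along the board into the slot of the tray, fully home against the far end. Leave the cork block, the jar and the brush where they are.

Things in the scene. Friction and masses are not known exactly. Their poses are not given: they have to be found in the camera images.
- tray: Fixed green tool-tray frame, no bottom, open on top, on a plywood assembly board 450 x 230 x 6 mm on the bench. Origin: middle of the slot mouth, at bench level; x into the slot, z up. In mm: board x -280..170, y -115..115, top z 6; frame x 0..154, y -84..84, walls up to z 62. A rail (x 0..14, z 20.5..52) crosses over the mouth.
- slot_end (a point): Middle of the slot's far end wall, on the board's top (tray frame x 138, y 0, z 6 mm). The slot runs from the mouth (tray x 0) to here, on the board's top: 143 mm wide, 14.5 high, a groove 7 deep under each side wall; the mouth flares to about 158 wide over its first 15 mm.
- panel: Loose brown wooden panel 150 (its x) x 140 (y) x 12 mm, about 0.2 kg, flat on the assembly board before the slot, its x roughly along the tray's x. Origin: centre of its underside. Home: leading edge against the slot's end wall, origin at x 63, y 0 mm in the tray frame, rear edge still 12 mm out of the mouth.
- tin: Closed round metal tin with a paper label, 52 mm diameter, 70 mm tall, about 0.22 kg, standing on the assembly board between the panel and the slot. Origin: centre of its underside, z up.
- block: Bystander: cork sanding block 110 (x) x 60 (y) x 35 mm, lying on the bench beyond the tray. Origin: centre of its underside.
- jar: Bystander: glass jar with a steel lid, 64 mm diameter, 85 mm tall, standing on the bench. Origin: centre of its underside.
- brush: Bystander: flat paint brush, about 200 mm long, 45 wide, 20 high, along its x (handle to -x), lying on the bench beyond the work. Origin: about the middle of its underside.
There are look-alikes about, which are no part of the job. There is more than one size of the panel; the one meant has the size given above.

How it is judged:
On the way, in this order (a step that is already met when the one before it is completed fails the run):
1. the tin stands upright on the bench, off the assembly board (height (world z) of tin between -0.005 and 0.003 m and angle between tin's own z axis and vertical below 0.08 rad and linear speed of tin below 0.02 m/s), for 0.2 s.
2. the panel lies fully home in the slot (x of panel in the frame of tray between 0.06 and 0.068 m and y of panel in the frame of tray between -0.004 and 0.004 m and z of panel in the frame of tray between 0.003 and 0.01 m and angle between the x axis of panel and the x axis of tray, either way round below 0.03 rad and angle between panel's own z axis and vertical below 0.03 rad and linear speed of panel below 0.01 m/s), for 0.2 s.
At the end, for the whole second after the job is handed in: The tin stands upright (within 0.08 rad) and at rest on the bench itself (underside below 3 mm), off the assembly board; the panel lies flat in the slot, at rest, its leading edge within 3 mm of the far end wall, centred within 4 mm and square within 0.03 rad to the tray (all of step 1 and all of step 2); the robot touches nothing.
It fails at once if the tin is tipped over (leans more than 0.6 rad) (angle between tin's own z axis and vertical above 0.6 rad).
It fails at once if the block is moved by more than 25 mm (distance of block from where it was at the start of the episode above 0.025 m).
It fails at once if the jar is moved by more than 25 mm (distance of jar from where it was at the start of the episode above 0.025 m).
It fails at once if the brush is moved by more than 25 mm (distance of brush from where it was at the start of the episode above 0.025 m).
It also fails if it takes over 58 s, if anything falls off the work surface, if the arm or the gripper's body presses on something with over 40 N, if the wrist force passes 120 N, or if a joint passes its speed limit or range.

## Robot

A 7-joint arm with a two-finger parallel gripper is mounted at the origin on the work surface. World frame = base frame: x ahead of the robot, y to its left, z up, the work surface at z = 0. Lengths are in m, angles in rad, forces in N, time in s.
With the tool pointing down it reaches from about 0.425 to 0.95 m from the base axis. Payload 16.7 kg.
Tool frame: the origin (TCP) lies midway between the tips of the shut fingers; the grasp point (between the pads) lies 19 mm behind it; z points along the fingers, y is the direction in which the jaws open and shut (so a half turn about z gives the same grasp; the last joint's range is limited). The gripper opens to 94 mm and grips with 3 to 60 N. Pads are 16 mm wide; open, the fingers measure 119 mm over their backs; the gripper's body (75 mm by 177 mm) begins 78 mm behind the grasp point.
Start: joints at [1.149, 0.426, 0.074, 1.606, -0.034, 1.111, -0.067], TCP at [0.181, -0.65, 0.205] pointing down, gripper open.
Joint ranges: [-2.85, 2.85], [-0.5, 2.14], [-1.23, 1.37], [0.21, 2.46], [-1.02, 4.16], [0.16, 2.05], [-2.73, 2.73]. Speed limits (rad/s): [1.89, 1.89, 2.39, 2.39, 3.01, 3.01, 3.01].

## Interface

Orientations are given as [roll, pitch, yaw] about the fixed x, y, z axes, in that order (R = Rz(yaw) Ry(pitch) Rx(roll)).
In Python, from workcell import env, get_image, calibration, boxes_of, silhouettes, spot_point gives the robot as it stands.
- The arm moves only by the tool carry_out, never from a script. Its argument "rows" is a list of rows, each a list of 3 entries, a list of its own where there are three numbers: the shift along the tool's x, y, z in m, then the turn, a rotation vector about the tool's x, y, z in degrees, then the opening, from 0 (shut) to 1 (fully open). A call has 1 to 8 rows; each row shifts and turns the commanded pose from where the row before left it, along the tool's axes as they then stand; what a row does not reach is not made up. A row lasts 1/8 s, in which the tool goes at most 62.5 mm and 10.7 degrees, less where a joint would pass 70% of its speed; a pose out of reach is approached as far as the arm can. A call with a gripper value outside its range is refused whole. The fingers move at their own pace and stop on an object; "squeeze" is the grip in N (left out, the last holds). Time passes only in rows, so rows that do not move let the fingers close. It gives the time, the measured TCP pose, the force and the opening at its end, in the units of the state.
- env.state(): the state, without advancing time (a new reading comes with each control period).
- get_image(name): name is "scene" or "side" or "wrist"; returns (picture, depth): 384x512x3 uint8, blue, green, red; 384x512 float32, m along the optical axis (not along the pixel's ray), 0 where there is no reading.
- calibration(name): a dict with "camera_matrix" (3x3 intrinsics, pixels), "extrinsics" (4x4, takes a point from camera to world coordinates). Camera axes: x right, y down, z forward; pixel columns grow to the right and rows downward; lengths in m; the calibration is good to about 2 mm. A picture is of the moment at which its call begins: read the wrist's pose just before it. calibration takes no time and is no camera call; for the wrist camera it gives the pose at the moment of the call.
- env.close_job(): hands the job in, once; it reports no verdict.
Trained networks look in the newest picture that a camera, given by its name, has taken for a name from the list of things; names that differ only in an ending like _2 or _b are one class to them, and where a whole thing is asked for, a point or a joint stands for the part that bears it (a point fixed in the world has none). Each returns a list of dicts, best first, with "confidence" (0 to 1); they miss things now and then, are a little off and sometimes report something else, mostly with a low value. They report only what shows in the picture. A call takes as long as a camera call. They do not tell look-alikes from the thing itself.
- boxes_of(camera, label): "bbox" ([left, top, width, height] in pixels, round what is visible of it).
- silhouettes(camera, label): "mask" (384x512 bool, what is visible of it) and "bbox" ([left, top, width, height] in pixels, round what is visible of it).
- spot_point(camera, label): "centre" ([column, row] in pixels: a listed point, or the origin of a listed thing).
The state is a dict: "clock": time; "q": joint angles; "qd": joint speeds; "joint_torque": joint torques, N m; "tool_pos": TCP position; "tcp_rot": TCP orientation; "wrist_force": force on the tool from outside, world axes, zero at the start; "moment": the same for the moment, N m; "width": finger opening in m.
Only numpy, scipy, OpenCV 4.12 (cv2) and the standard library are available. Lean on these libraries where they do the work, as an engineer would, in place of code of your own. Each camera call takes 0.05 s, during which the arm holds its last target. There are 200 camera calls.

## Working session

There is one attempt and no reset: what is moved stays moved. The work goes in short steps, Python scripts to look and compute and a tool call to move; the robot and the scene stay as the last step left them, time stands still between calls to the robot, and variables do not carry over. Pictures are saved under pics/ and viewed, and the job is handed in when it is done.

Besides the shell and the picture viewer there is one more tool, called after ">>>" in YAML: its name, and indented under it one key for each argument. carry_out: Moves the arm, as the interface text tells. Its arguments: {"type":"object","properties":{"rows":{"type":"array"},"squeeze":{"type":"number"}},"required":["rows"]}

```bash
mkdir -p pics; ls; python3 - <<'E'
from workcell import env,get_image,calibration
import cv2,numpy as np
s=env.state();print(s)
for n in("scene","side"):
    p,d=get_image(n);cv2.imwrite(f"pics/{n}0.png",p);c=calibration(n);print(n,np.round(c["camera_matrix"],1).tolist(),np.round(c["extrinsics"],3).tolist())
E
```

```text
pics
{'clock': 0.0, 'q': array([ 1.14951726,  0.42672414,  0.07386618,  1.60663382, -0.03408917,
        1.11082138, -0.06710303]), 'qd': array([ 6.90190892e-05,  3.34701816e-04, -2.00430995e-03,  4.29412599e-05,
       -3.26464882e-04, -2.45004788e-03,  6.36003714e-04]), 'joint_torque': array([-4.98778409e-04, -9.35819292e+01,  3.66744362e+00, -4.54192185e+01,
       -4.88865771e-02,  2.01952510e-02,  1.51145850e-04]), 'tool_pos': array([ 0.18103121, -0.6497905 ,  0.20476951]), 'tcp_rot': array([-3.14027056e+00,  1.13620495e-04,  2.71734517e-01]), 'wrist_force': array([-0.48890408,  0.4865059 , -0.66506582]), 'moment': array([-0.01947544,  0.00035937, -0.00779804]), 'width': 0.09409102327817583}
scene [[421.9, 0.0, 261.1], [0.0, 421.9, 194.4], [0.0, 0.0, 1.0]] [[-0.876, 0.32, -0.36, 0.96], [0.482, 0.57, -0.666, 0.747], [-0.008, -0.757, -0.654, 0.722], [0.0, 0.0, 0.0, 1.0]]
side [[393.5, 0.0, 258.6], [0.0, 393.5, 199.7], [0.0, 0.0, 1.0]] [[-0.904, -0.323, 0.28, 0.278], [-0.427, 0.696, -0.577, 0.619], [-0.009, -0.641, -0.767, 0.825], [0.0, 0.0, 0.0, 1.0]]
```

View pics/scene0.png

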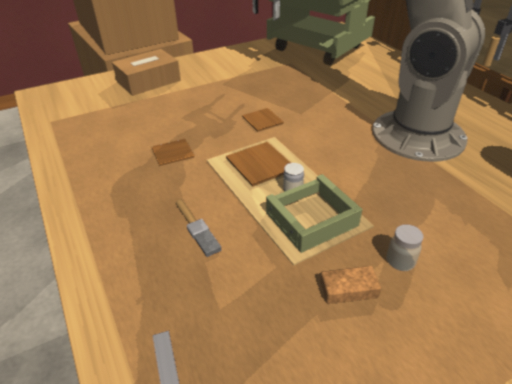

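View pics/side0.png

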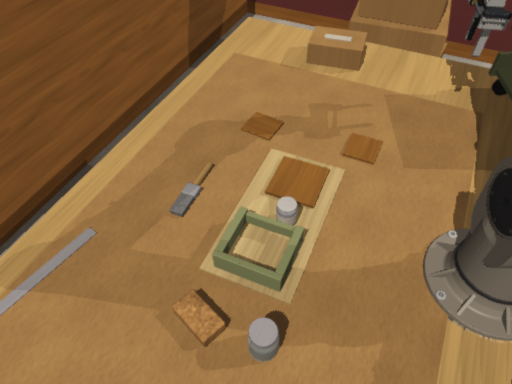

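Both pictures show the board with the big brown panel (scene ~(260,162)), the tin (292,177) and the green tray (315,212). Look-alike small panels lie off the board at (172,152) and (262,120). The jar is at (405,245), the cork at (350,285) and the brush at (205,235). Next I measure them.

```bash
cat > h.py <<'E'
from workcell import *
import cv2,numpy as np
def cloud(n):
    p,d=get_image(n);c=calibration(n);K=np.array(c["camera_matrix"]);T=np.array(c["extrinsics"])
    v,u=np.mgrid[:384,:512]
    P=np.stack([(u-K[0,2])/K[0,0]*d,(v-K[1,2])/K[1,1]*d,d],-1)
    W=P@T[:3,:3].T+T[:3,3];W[d<=0]=np.nan
    return p,W
def rect(P):
    (c,s,a)=cv2.minAreaRect((P[:,:2]*1000).astype(np.float32));return np.round(c,1),np.round(s,1),round(a,2)
def tops(W,m,lo,hi):
    m=cv2.erode(m.astype(np.uint8),np.ones((2,2)))>0
    P=W[m];return P[(P[:,2]>lo)&(P[:,2]<hi)]
E
python3 - <<'E'
from h import *
for n in("scene","side"):
    p,W=cloud(n)
    for l,lo,hi in(("tray",.056,.07),("panel",.012,.024),("tin",.07,.082),("jar",.078,.09),("block",.028,.042),("brush",.003,.03)):
        for s in silhouettes(n,l):
            if s["confidence"]<.3: continue
            P=tops(W,s["mask"],lo,hi)
            z=W[s["mask"]][:,2]
            print(n,l,round(s["confidence"],2),s["bbox"],len(P),"z",np.round(np.nanpercentile(z,[5,50,95]),3),rect(P) if len(P)>5 else "")
    print("bench z",np.nanmedian(W[300:310,150:160,2]) )
    cv2.imwrite(f"pics/{n}crop.png",cv2.resize(p[110:300,140:400],None,fx=3,fy=3))
E
```

```text
scene tray 0.78 [207.4, 137.6, 164.7, 124.2] 1127 z [0.003 0.007 0.061] (array([505.9, 159.4]), array([168.7, 156.3]), 2.46)
scene panel 0.96 [241.9, 109.2, 42.8, 19.4] 0 z [0.002 0.007 0.01 ] 
scene panel 0.6 [224.4, 137.4, 69.5, 48.2] 1541 z [0.009 0.017 0.019] (array([506.7, -94.7]), array([141.6, 151.7]), 2.7)
scene panel 0.57 [151.1, 138.1, 43.7, 27.7] 0 z [0.003 0.007 0.01 ] 
scene panel 0.52 [178.4, 199.2, 43.9, 58.7] 750 z [0.007 0.017 0.02 ] (array([760.5,  46.8]), array([ 39.7, 195.3]), 3.4)
scene tin 0.74 [281.0, 164.2, 23.0, 23.7] 146 z [0.031 0.064 0.076] (array([483.8,  46. ]), array([43.2, 39. ]), 32.47)
scene tin 0.44 [207.2, 138.3, 162.9, 126.6] 0 z [0.003 0.007 0.061] 
scene jar 0.64 [385.9, 224.6, 37.7, 45.1] 416 z [0.012 0.061 0.085] (array([402.7, 360.8]), array([50. , 54.9]), 89.53)
scene block 0.82 [323.7, 266.7, 56.8, 35.7] 1280 z [0.009 0.033 0.036] (array([551.9, 367.8]), array([ 57.2, 109.4]), 69.4)
scene brush 0.94 [177.9, 198.5, 47.1, 58.3] 758 z [0.009 0.017 0.02 ] (array([760.8,  48.3]), array([ 39. , 192.3]), 3.49)
bench z 0.00017617479199860675
side t
[... 292 characters left out ...]
016 0.019 0.022] (array([504.3, -99.3]), array([137.3, 151. ]), 2.6)
side panel 0.56 [342.2, 133.0, 37.9, 27.4] 79 z [0.007 0.01  0.013] (array([ 376.8, -311.2]), array([89.4, 98.6]), 0.09)
side tin 0.84 [272.3, 195.4, 24.3, 27.8] 234 z [0.031 0.07  0.079] (array([480.8,  40. ]), array([42.6, 46.7]), 0.95)
side jar 0.93 [246.2, 316.7, 33.4, 46.2] 639 z [0.019 0.085 0.088] (array([399.2, 357.5]), array([54.1, 51.5]), 57.85)
side block 0.7 [171.7, 290.7, 55.4, 56.1] 1359 z [0.014 0.036 0.038] (array([547.5, 364.2]), array([ 58.5, 105.7]), 69.3)
side brush 0.79 [170.4, 161.9, 43.6, 54.4] 608 z [0.009 0.019 0.022] (array([754.5,  42.9]), array([ 36.4, 196.9]), 0.79)
bench z 0.0015824002194237408
```

The panel meant is the one on the board: its top is at z 18 mm and measures about 141 x 151 mm. The other two are about 90 x 98 mm and lie on the bench. Tray yaw is about 92° and the tin is near (0.482, 0.043). I'll work out the approach to above the tin and enlarge the crop to confirm.

```bash
cat >> h.py <<'E'
def rows(pos,yaw,tgt,tyaw,n):
    # tool-down rows from pos/yaw(deg) to tgt/tyaw in n equal steps
    out=[];p=np.array(pos,float);y=yaw
    for i in range(n):
        d=(np.array(tgt)-p)/(n-i);a=np.radians(y)
        s=[d[0]*np.cos(a)+d[1]*np.sin(a), d[0]*np.sin(a)-d[1]*np.cos(a), -d[2]]
        dy=(tyaw-y)/(n-i)
        out.append([[round(k,3) for k in s],[0,0,round(-dy,1)],1]);p=p+d;y+=dy
    return out
E
python3 - <<'E'
from h import *
a=rows((.181,-.65,.205),15.6,(.47,-.30,.21),55,8);b=rows((.47,-.30,.21),55,(.482,.043,.20),92,8)
print(a);print(b)
E
```

```text
[[[np.float64(0.047), np.float64(-0.032), np.float64(-0.001)], [0, 0, -4.9], 1], [[np.float64(0.049), np.float64(-0.028), np.float64(-0.001)], [0, 0, -4.9], 1], [[np.float64(0.051), np.float64(-0.024), np.float64(-0.001)], [0, 0, -4.9], 1], [[np.float64(0.053), np.float64(-0.019), np.float64(-0.001)], [0, 0, -4.9], 1], [[np.float64(0.055), np.float64(-0.015), np.float64(-0.001)], [0, 0, -4.9], 1], [[np.float64(0.056), np.float64(-0.01), np.float64(-0.001)], [0, 0, -4.9], 1], [[np.float64(0.056), np.float64(-0.005), np.float64(-0.001)], [0, 0, -4.9], 1], [[np.float64(0.057), np.float64(-0.0), np.float64(-0.001)], [0, 0, -4.9], 1]]
[[[np.float64(0.036), np.float64(-0.023), np.float64(0.001)], [0, 0, -4.6], 1], [[np.float64(0.038), np.float64(-0.02), np.float64(0.001)], [0, 0, -4.6], 1], [[np.float64(0.039), np.float64(-0.017), np.float64(0.001)], [0, 0, -4.6], 1], [[np.float64(0.041), np.float64(-0.014), np.float64(0.001)], [0, 0, -4.6], 1], [[np.float64(0.042), np.float64(-0.011), np.float64(0.001)], [0, 0, -4.6], 1], [[np.float64(0.042), np.float64(-0.007), np.float64(0.001)], [0, 0, -4.6], 1], [[np.float64(0.043), np.float64(-0.004), np.float64(0.001)], [0, 0, -4.6], 1], [[np.float64(0.043), np.float64(-0.0), np.float64(0.001)], [0, 0, -4.6], 1]]
```

View pics/scenecrop.png

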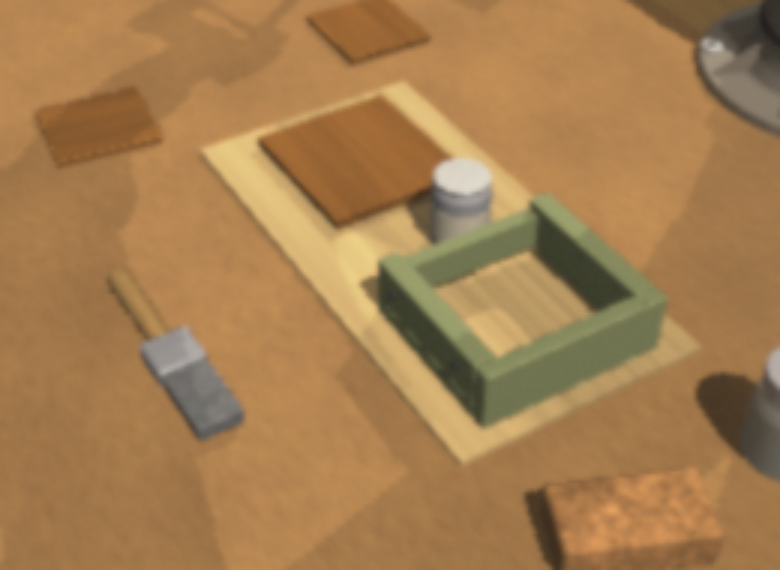

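The crop confirms it: the large panel is on the board at crop (355,155), the tin at (462,200) is in front of the tray mouth, and the small panels lie off the board.

>>> carry_out:
  rows:
    - [[0.047, -0.032, 0], [0, 0, -4.9], 1]
    - [[0.049, -0.028, 0], [0, 0, -4.9], 1]
    - [[0.051, -0.024, 0], [0, 0, -4.9], 1]
    - [[0.053, -0.019, 0], [0, 0, -4.9], 1]
    - [[0.055, -0.015, 0], [0, 0, -4.9], 1]
    - [[0.056, -0.01, 0], [0, 0, -4.9], 1]
    - [[0.056, -0.005, 0], [0, 0, -4.9], 1]
    - [[0.057, 0, 0], [0, 0, -4.9], 1]

```text
clock: 1.8
tool_pos: [0.4725, -0.301, 0.2058]
tcp_rot: [3.141, 0.0, 0.959]
wrist_force: [0.1, -0.9, -0.1]
width: 0.0938
```

>>> carry_out:
  rows:
    - [[0.036, -0.023, 0], [0, 0, -4.6], 1]
    - [[0.038, -0.02, 0], [0, 0, -4.6], 1]
    - [[0.039, -0.017, 0], [0, 0, -4.6], 1]
    - [[0.041, -0.014, 0], [0, 0, -4.6], 1]
    - [[0.042, -0.011, 0], [0, 0, -4.6], 1]
    - [[0.042, -0.007, 0], [0, 0, -4.6], 1]
    - [[0.043, -0.004, 0], [0, 0, -4.6], 1]
    - [[0.043, 0, 0], [0, 0, -4.6], 1]

```text
clock: 2.8
tool_pos: [0.4871, 0.0423, 0.2058]
tcp_rot: [3.141, 0.0, 1.601]
wrist_force: [-0.4, -0.8, -0.0]
width: 0.0939
```

>>> carry_out:
  rows:
    - [[0, 0, 0], [0, 0, 0], 1]
    - [[0, 0, 0], [0, 0, 0], 1]

```text
clock: 3.05
tool_pos: [0.4872, 0.0403, 0.2055]
tcp_rot: [-3.142, 0.0, 1.597]
wrist_force: [-0.2, -0.2, 0.2]
width: 0.0942
```

```bash
python3 - <<'E'
from h import *
s=env.state();print(s["clock"],s["tool_pos"],np.degrees(s["tcp_rot"]),s["q"])
p,W=cloud("wrist");cv2.imwrite("pics/wrist1.png",p)
for l,lo,hi in(("tray",.056,.07),("panel",.012,.024),("tin",.07,.082)):
  for s in silhouettes("wrist",l):
    if s["confidence"]<.3: continue
    P=tops(W,s["mask"],lo,hi);print(l,s["confidence"],s["bbox"],np.round(np.nanpercentile(W[s["mask"]][:,2],[5,50,95]),3),rect(P) if len(P)>5 else "")
    if l=="tin":print(cv2.minEnclosingCircle((P[:,:2]*1000).astype(np.float32)))
E
```

```text
3.05 [0.48715611 0.04031653 0.20548659] [-1.79995432e+02  1.49804378e-02  9.15128937e+01] [ 0.30473915  0.16227862 -0.56848918  1.98421419  0.10236032  1.02275084
 -0.28484156]
tray 0.84 [174.8, 1.1, 216.3, 344.2] [0.006 0.007 0.063] (array([506.6, 146. ]), array([169.1, 129.6]), 1.81)
panel 0.88 [142.9, 377.8, 71.8, 5.3] [0.003 0.008 0.01 ] 
panel 0.87 [215.7, 222.5, 114.3, 76.5] [0.017 0.019 0.02 ] (array([508. , -72.6]), array([139. ,  97.7]), 2.53)
panel 0.87 [367.2, 365.3, 42.4, 8.0] [0.002 0.008 0.01 ] 
tin 0.86 [232.8, 153.4, 48.9, 57.2] [0.044 0.076 0.078] (array([486.3,  40.3]), array([46.8, 47. ]), 11.56)
((485.9196472167969, 40.14801788330078), 24.068233489990234)
```

View pics/wrist1.png

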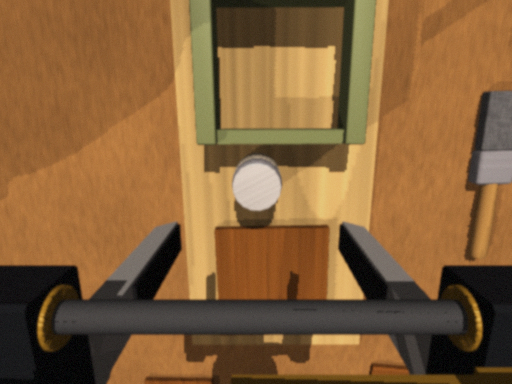

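The wrist view has the tin at px (257,185), world (486, 40) mm, almost exactly under the TCP. The panel is behind it and the tray mouth ahead. I'll go down and grip.

>>> carry_out:
  rows:
    - [[0, -0.001, 0.045], [0, 0, 0], 1]
    - [[0, 0, 0.05], [0, 0, 0], 1]
    - [[0, 0, 0.045], [0, 0, 0], 1]
    - [[0, 0, 0.025], [0, 0, 0], 1]
    - [[0, 0, 0.005], [0, 0, 0], 1]
    - [[0, 0, 0], [0, 0, 0], 0.4]
    - [[0, 0, 0], [0, 0, 0], 0.4]
    - [[0, 0, 0], [0, 0, 0], 0.4]
  squeeze: 25

```text
clock: 4.25
tool_pos: [0.4868, 0.0408, 0.0364]
tcp_rot: [3.14, 0.0, 1.598]
wrist_force: [-0.1, -0.5, -0.3]
width: 0.0671
```

>>> carry_out:
  rows:
    - [[0, 0, 0], [0, 0, 0], 0.4]
    - [[0, 0, 0], [0, 0, 0], 0.3]
    - [[0, 0, 0], [0, 0, 0], 0.3]
    - [[0, 0, 0], [0, 0, 0], 0.3]

```text
clock: 4.75
tool_pos: [0.4862, 0.0409, 0.0358]
tcp_rot: [3.141, 0.0, 1.598]
wrist_force: [-1.7, -0.9, 7.8]
width: 0.0513
```

>>> carry_out:
  rows:
    - [[0, 0, -0.015], [0, 0, 0], 0.3]
    - [[0, 0, -0.03], [0, 0, 0], 0.3]
    - [[-0.016, 0.015, -0.015], [0, 0, 0], 0.3]
    - [[-0.04, 0.045, 0], [0, 0, 0], 0.3]
    - [[-0.04, 0.045, 0], [0, 0, 0], 0.3]
    - [[-0.04, 0.045, 0], [0, 0, 0], 0.3]
    - [[-0.028, 0.03, 0], [0, 0, 0], 0.3]
    - [[-0.012, 0.015, 0], [0, 0, 0], 0.3]

```text
clock: 5.75
tool_pos: [0.687, -0.1319, 0.096]
tcp_rot: [3.141, -0.0, 1.596]
wrist_force: [-0.2, 0.4, -1.8]
width: 0.0513
```

>>> carry_out:
  rows:
    - [[0, 0, 0], [0, 0, 0], 0.3]
    - [[0, 0, 0.02], [0, 0, 0], 0.3]
    - [[0, 0, 0.02], [0, 0, 0], 0.3]
    - [[0, 0, 0.014], [0, 0, 0], 0.3]
    - [[0, 0, 0.006], [0, 0, 0], 0.3]
    - [[0, 0, 0.003], [0, 0, 0], 0.3]
    - [[0, 0, 0], [0, 0, 0], 0.3]
    - [[0, 0, 0], [0, 0, 0], 0.3]

```text
clock: 6.75
tool_pos: [0.6862, -0.1297, 0.033]
tcp_rot: [3.141, 0.0, 1.598]
wrist_force: [0.1, -0.2, -1.8]
width: 0.0516
```

>>> carry_out:
  rows:
    - [[0, 0, 0.002], [0, 0, 0], 0.3]
    - [[0, 0, 0.001], [0, 0, 0], 0.3]
    - [[0, 0, 0], [0, 0, 0], 0.3]

```text
clock: 7.12
tool_pos: [0.686, -0.1297, 0.0299]
tcp_rot: [3.141, 0.0, 1.598]
wrist_force: [-2.9, 0.0, 5.0]
width: 0.051
```

>>> carry_out:
  rows:
    - [[0, 0, 0], [0, 0, 0], 0.6]
    - [[0, 0, 0], [0, 0, 0], 0.8]
    - [[0, 0, 0], [0, 0, 0], 0.8]
    - [[0, 0, 0], [0, 0, 0], 0.85]
    - [[0, 0, -0.04], [0, 0, 0], 0.85]
    - [[0, 0, -0.06], [0, 0, 0], 1]
    - [[-0.02, -0.05, -0.06], [0, 0, 0], 1]
    - [[-0.03, -0.05, 0], [0, 0, 0], 1]

```text
clock: 8.12
tool_pos: [0.6, -0.1768, 0.1797]
tcp_rot: [3.136, 0.001, 1.601]
wrist_force: [1.3, -2.3, -0.7]
width: 0.094
```

>>> carry_out:
  rows:
    - [[-0.03, -0.05, 0], [0, 0, 0], 1]
    - [[-0.02, -0.028, 0], [0, 0, -0.4], 1]
    - [[0, 0, 0], [0, 0, 0], 1]
    - [[0, 0, 0], [0, 0, 0], 1]

```text
clock: 8.62
tool_pos: [0.5225, -0.2292, 0.1763]
tcp_rot: [3.141, -0.0, 1.605]
wrist_force: [0.7, 0.6, -0.4]
width: 0.0941
```

```bash
python3 - <<'E'
from h import *
s=env.state();print(s["clock"],s["tool_pos"],np.degrees(s["tcp_rot"]),s["q"])
for n in("wrist","scene","side"):
  p,W=cloud(n);cv2.imwrite(f"pics/{n}2.png",p)
  for l,lo,hi in(("tray",.056,.07),("panel",.012,.024),("tin",.06,.08)):
   for s in silhouettes(n,l):
    if s["confidence"]<.3: continue
    P=tops(W,s["mask"],lo,hi);print(n,l,round(s["confidence"],2),s["bbox"],np.round(np.nanpercentile(W[s["mask"]][:,2],[5,50,95]),3),rect(P) if len(P)>20 else "")
E
```

```text
8.625 [ 0.52252115 -0.22920246  0.17627214] [ 1.79956924e+02 -7.31279091e-03  9.19870314e+01] [ 0.68615043  0.3217241  -0.46781415  1.85080246  0.1690711   1.00744304
  0.18307417]
wrist tray 0.91 [138.1, 0.1, 239.5, 153.2] [0.005 0.007 0.008] 
wrist panel 0.89 [364.8, 181.0, 104.4, 91.9] [0.007 0.009 0.01 ] 
wrist panel 0.83 [174.8, 0.4, 149.0, 125.8] [0.017 0.019 0.02 ] (array([ 509.5, -114.4]), array([139.6, 118.5]), 2.36)
wrist panel 0.57 [88.1, 201.5, 92.5, 85.6] [0.007 0.009 0.01 ] 
wrist tin 0.69 [395.9, 56.8, 89.5, 60.4] [0.019 0.07  0.072] (array([ 686.9, -129.9]), array([48.1, 49.1]), 87.29)
scene tray 0.96 [206.1, 135.7, 166.4, 127.4] [0.003 0.006 0.061] (array([505.6, 159.5]), array([168.3, 155.1]), 1.77)
scene panel 0.86 [224.5, 140.6, 72.2, 45.7] [0.011 0.017 0.019] (array([507.3, -92.7]), array([139.2, 148.3]), 2.96)
scene panel 0.83 [151.4, 139.3, 40.5, 25.4] [0.003 0.007 0.01 ] 
scene panel 0.75 [242.2, 109.5, 41.9, 23.0] [0.001 0.007 0.01 ] 
side tray 0.96 [198.1, 147.6, 146.4, 149.6] [0.005 0.008 0.063] (array([503.8, 157.3]), array([169.5, 154.5]), 1.5)
side panel 0.77 [243.9, 114.1, 39.3, 22.4] [0.006 0.009 0.012] (array([ 696.3, -278.4]), array([92.9, 94.7]), 86.14)
side panel 0.76 [341.2, 131.4, 41.0, 29.5] [0.007 0.01  0.013] (array([ 376.6, -309.6]), array([87.9, 96.1]), 1.41)
side panel 0.74 [265.0, 156.5, 62.4, 50.4] [0.011 0.019 0.022] (array([504.8, -99.5]), array([139., 151.]), 2.45)
side tin 0.59 [234.6, 134.3, 19.5, 27.7] [0.014 0.058 0.073] (array([ 682.2, -128. ]), array([46.6, 39.5]), 77.26)
```

View pics/wrist2.png

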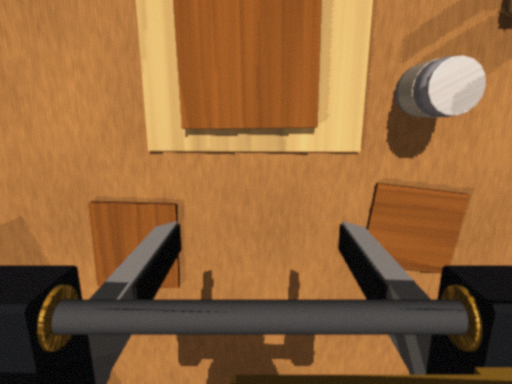

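View pics/scene2.png

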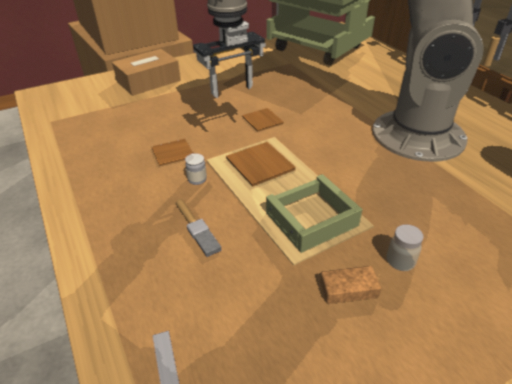

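The tin stands on the bench at (687,-130) with its top at z 70 mm. The panel is about 6.5 mm off the tray axis towards the robot and about 0.7° skewed. I'll push its rear edge with both open fingers along a slightly slanted line.

>>> carry_out:
  rows:
    - [[0.015, -0.011, 0.05], [0, 0, 0], 1]
    - [[0, 0, 0.05], [0, 0, 0], 1]
    - [[0, 0, 0.045], [0, 0, 0], 1]
    - [[0, 0, 0.017], [0, 0, 0], 1]
    - [[0, 0, 0.002], [0, 0, 0], 1]
    - [[0, 0, 0], [0, 0, 0], 1]
    - [[0, 0, 0], [0, 0, 0], 1]

```text
clock: 10.1
tool_pos: [0.5112, -0.2155, 0.0135]
tcp_rot: [3.14, 0.001, 1.605]
wrist_force: [0.2, -0.4, -0.3]
width: 0.0941
```

>>> carry_out:
  rows:
    - [[0.015, 0, 0.002], [0, 0, 0], 1]
    - [[0.012, 0, 0], [0, 0, 0], 1]
    - [[0.008, 0, 0], [0, 0, 0], 1]
    - [[0.008, 0, 0], [0, 0, 0], 1]
    - [[0.01, 0.001, 0], [0, 0, 0], 1]
    - [[0.012, 0.002, 0], [0, 0, 0], 1]
    - [[0.012, 0.002, 0], [0, 0, 0], 1]
    - [[0.012, 0.0015, 0], [0, 0, 0], 1]

```text
clock: 11.1
tool_pos: [0.5139, -0.1249, 0.01]
tcp_rot: [-3.142, -0.0, 1.605]
wrist_force: [-0.1, -1.3, 1.1]
width: 0.0936
```

>>> carry_out:
  rows:
    - [[0.01, 0, 0], [0, 0, 0], 1]
    - [[0, 0, 0], [0, 0, 0], 1]
    - [[0, 0, 0], [0, 0, 0], 1]

```text
clock: 11.48
tool_pos: [0.5133, -0.116, 0.01]
tcp_rot: [-3.141, -0.0, 1.605]
wrist_force: [-0.3, -0.1, -0.4]
width: 0.094
```

```bash
cat > look.py <<'E'
from h import *
import sys
s=env.state();print(s["clock"],s["tool_pos"],np.degrees(s["tcp_rot"]))
for n in("wrist","scene","side"):
  p,W=cloud(n);cv2.imwrite(f"pics/{n}{sys.argv[1]}.png",p)
  for l,lo,hi in(("tray",.056,.07),("panel",.012,.024)):
   for s in silhouettes(n,l):
    if s["confidence"]<.3: continue
    P=tops(W,s["mask"],lo,hi)
    if len(P)>100: print(n,l,round(s["confidence"],2),s["bbox"],np.round(np.nanpercentile(W[s["mask"]][:,2],[5,50,95]),3),rect(P))
E
python3 look.py 3
```

```text
11.475 [ 0.51331886 -0.11598628  0.00995856] [-1.79991334e+02 -3.40935979e-03  9.19687397e+01]
wrist panel 0.78 [118.4, 1.7, 289.5, 218.1] [0.018 0.019 0.02 ] (array([513.8, -47.9]), array([139.9, 112.1]), 2.06)
scene tray 0.6 [207.2, 142.3, 161.2, 122.1] [0.003 0.007 0.061] (array([506.6, 160.4]), array([166.6, 155.6]), 2.11)
scene panel 0.93 [236.5, 153.7, 71.8, 49.1] [0.015 0.017 0.019] (array([512.4, -25.2]), array([138.8, 147.5]), 1.74)
scene panel 0.66 [205.7, 139.6, 164.1, 126.6] [0.003 0.007 0.061] (array([516.3,  60.5]), array([167. , 362.5]), 4.4)
side tray 0.65 [198.0, 149.0, 146.0, 152.7] [0.005 0.008 0.064] (array([503.9, 156.6]), array([169.7, 155.7]), 1.7)
side panel 0.63 [252.5, 170.4, 66.0, 54.7] [0.014 0.019 0.022] (array([508.7, -29.1]), array([136.7, 151.3]), 2.23)
```

View pics/wrist3.png

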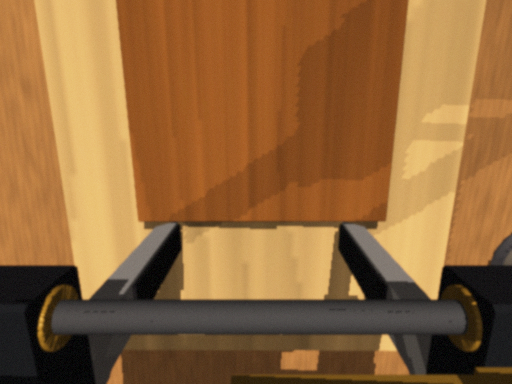

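View pics/side3.png

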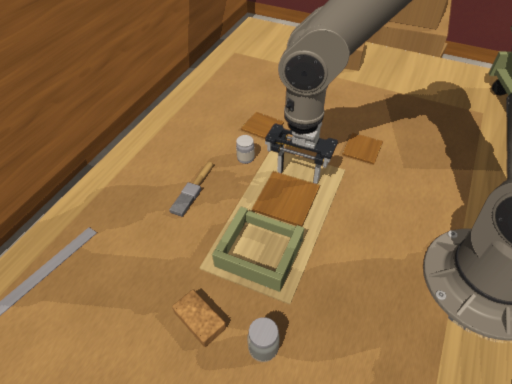

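The panel is now centred on the tray axis (cameras disagree by only -1..+1 mm) and square within about 0.2°. I'll push it straight in.

>>> carry_out:
  rows:
    - [[0.012, 0, 0], [0, 0, 0], 1]
    - [[0.012, 0, 0], [0, 0, 0], 1]
    - [[0.012, 0, 0], [0, 0, 0], 1]
    - [[0.012, 0, 0], [0, 0, 0], 1]
    - [[0.01, 0, 0], [0, 0, 0], 1]
    - [[0.01, 0, 0], [0, 0, 0], 1]
    - [[0.01, 0, 0], [0, 0, 0], 1]
    - [[0.01, 0, 0], [0, 0, 0], 1]

```text
clock: 12.92
tool_pos: [0.5104, -0.0274, 0.01]
tcp_rot: [3.142, 0.0, 1.605]
wrist_force: [-0.0, -0.1, -1.0]
width: 0.0943
```

>>> carry_out:
  rows:
    - [[0.01, 0, 0], [0, 0, 0], 1]
    - [[0.01, 0, 0], [0, 0, 0], 1]
    - [[0.01, 0, 0], [0, 0, 0], 1]
    - [[0.01, 0, 0], [0, 0, 0], 1]

```text
clock: 13.42
tool_pos: [0.509, 0.0127, 0.01]
tcp_rot: [3.142, -0.0, 1.605]
wrist_force: [0.4, -1.5, -0.4]
width: 0.0938
```

>>> carry_out:
  rows:
    - [[0.01, 0, 0], [0, 0, 0], 1]
    - [[0.01, 0, 0], [0, 0, 0], 1]
    - [[0.008, 0, 0], [0, 0, 0], 1]
    - [[0.006, 0, 0], [0, 0, 0], 1]
    - [[0.004, 0, 0], [0, 0, 0], 1]
    - [[0.003, 0, 0], [0, 0, 0], 1]

```text
clock: 14.18
tool_pos: [0.5076, 0.0531, 0.01]
tcp_rot: [3.142, 0.0, 1.605]
wrist_force: [-0.4, -1.4, 1.3]
width: 0.0938
```

>>> carry_out:
  rows:
    - [[0.002, 0, 0], [0, 0, 0], 1]
    - [[0.001, 0, 0], [0, 0, 0], 1]
    - [[0.001, 0, 0], [0, 0, 0], 1]

```text
clock: 14.55
tool_pos: [0.5075, 0.0569, 0.01]
tcp_rot: [-3.142, 0.0, 1.605]
wrist_force: [0.2, -2.3, 1.2]
width: 0.0939
```

>>> carry_out:
  rows:
    - [[0.001, 0, 0], [0, 0, 0], 1]
    - [[0.001, 0, 0], [0, 0, 0], 1]
    - [[0.001, 0, 0], [0, 0, 0], 1]

```text
clock: 14.92
tool_pos: [0.5072, 0.0591, 0.01]
tcp_rot: [-3.141, 0.001, 1.604]
wrist_force: [0.2, -9.4, 4.2]
width: 0.0942
```

>>> carry_out:
  rows:
    - [[0.001, 0, 0], [0, 0, 0], 1]
    - [[0.001, 0, 0], [0, 0, 0], 1]

```text
clock: 15.18
tool_pos: [0.507, 0.0593, 0.01]
tcp_rot: [-3.14, 0.003, 1.603]
wrist_force: [-1.2, -18.9, 7.9]
width: 0.094
```

A firm stop at y 0.0593, within 2 mm of the predicted 0.061 home. I'll back off, rise and check.

>>> carry_out:
  rows:
    - [[-0.01, 0, 0], [0, 0, 0], 1]
    - [[-0.02, 0, 0], [0, 0, 0], 1]
    - [[-0.02, 0, -0.03], [0, 0, 0], 1]
    - [[0, 0, -0.06], [0, 0, 0], 1]
    - [[0, 0, -0.06], [0, 0, 0], 1]
    - [[0.02, 0, -0.05], [0, 0, 0], 1]
    - [[0, 0, 0], [0, 0, 0], 1]
    - [[0, 0, 0], [0, 0, 0], 1]

```text
clock: 16.18
tool_pos: [0.508, 0.0317, 0.2094]
tcp_rot: [-3.141, 0.0, 1.605]
wrist_force: [-0.0, -0.5, -0.6]
width: 0.094
```

```bash
python3 look.py 4;python3 - <<'E'
from h import *
p=cv2.imread("pics/scene4.png");cv2.imwrite("pics/s4c.png",cv2.resize(p[130:270,150:390],None,fx=3,fy=3))
E
```

```text
16.175 [0.50799194 0.03174398 0.20941893] [-1.79980127e+02  4.89414074e-03  9.19745579e+01]
wrist tray 0.92 [158.4, 0.0, 211.8, 336.3] [0.005 0.006 0.062] (array([506.3, 142.6]), array([169.4, 121.9]), 1.99)
wrist panel 0.88 [199.1, 0.5, 126.3, 141.8] [0.017 0.018 0.02 ] (array([506.9, 142.6]), array([137.2, 145.8]), 2.03)
scene tray 0.62 [210.3, 138.2, 156.7, 126.2] [0.003 0.006 0.061] (array([505.5, 160. ]), array([167.8, 156.6]), 1.38)
scene panel 0.93 [284.7, 188.5, 56.6, 41.7] [0.015 0.017 0.019] (array([488.2, 141.8]), array([103.6,  91.7]), 1.59)
scene panel 0.37 [321.0, 267.0, 61.0, 37.4] [0.007 0.033 0.036] (array([568.6, 384.1]), array([ 46.3, 119.1]), 44.43)
side tray 0.62 [199.5, 148.6, 144.2, 153.3] [0.005 0.008 0.063] (array([503.8, 157.1]), array([169.3, 154.3]), 1.83)
side panel 0.6 [231.0, 225.0, 58.3, 44.7] [0.017 0.019 0.022] (array([507.7, 144.5]), array([119.1, 100.8]), 2.17)
```

View pics/wrist4.png

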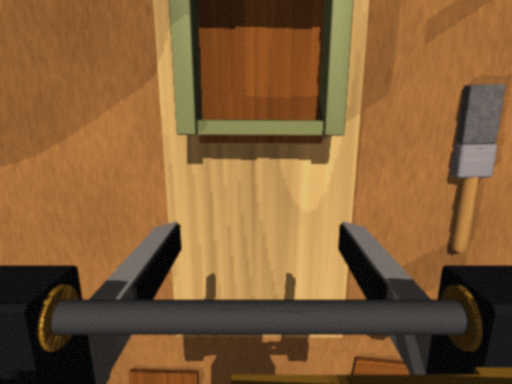

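View pics/s4c.png

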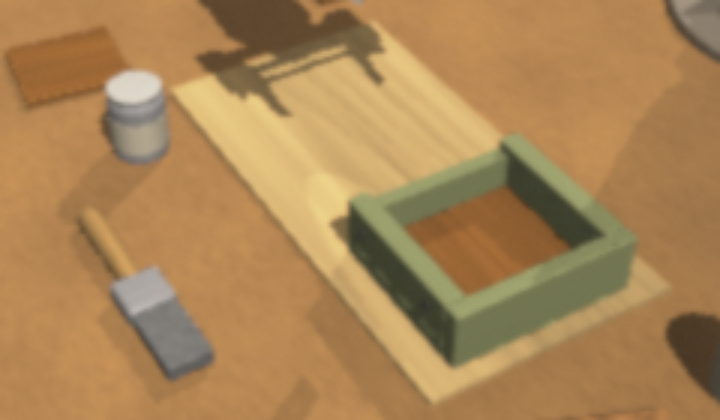

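The wrist view shows the panel inside the tray (200–320, 25–120). The rear edge near row 140 is in shadow, so I'll enlarge that strip.

```bash
python3 - <<'E'
from h import *
p=cv2.imread("pics/wrist4.png")
c=cv2.convertScaleAbs(p[100:180,150:370],alpha=2);cv2.imwrite("pics/w4c.png",cv2.resize(c,None,fx=3.6,fy=3.6,interpolation=cv2.INTER_NEAREST))
q,W=cloud("wrist")
for u in(215,260,305):
  print(u,[(v,*np.round(W[v,u,1:]*1000,1)) for v in range(126,164,2)])
  # far inner wall / panel end
E
```

```text
215 [(126, np.float64(88.0), np.float64(52.7)), (128, np.float64(86.0), np.float64(52.4)), (130, np.float64(84.1), np.float64(53.5)), (132, np.float64(82.0), np.float64(52.6)), (134, np.float64(77.5), np.float64(19.2)), (136, np.float64(75.3), np.float64(20.4)), (138, np.float64(73.0), np.float64(19.2)), (140, np.float64(70.6), np.float64(18.2)), (142, np.float64(68.4), np.float64(18.2)), (144, np.float64(65.0), np.float64(7.5)), (146, np.float64(62.5), np.float64(6.4)), (148, np.float64(60.1), np.float64(6.1)), (150, np.float64(58.0), np.float64(8.1)), (152, np.float64(55.5), np.float64(6.8)), (154, np.float64(53.0), np.float64(6.2)), (156, np.float64(50.6), np.float64(6.2)), (158, np.float64(48.3), np.float64(6.6)), (160, np.float64(45.9), np.float64(6.6)), (162, np.float64(43.5), np.float64(7.0))]
260 [(126, np.float64(89.7), np.float64(52.6)), (128, np.float64(87.7), np.float64(54.0)), (130, np.float64(85.7), np.float64(53.8)), (132, np.float64(83.8), np.float64(54.7)), (134, np.float64(81.5), np.float64(51.4)), (136, np.float64(77.0), np.float64(18.4)), (138, np.float64(74.7), n
[... 633 characters left out ...]
an), np.float64(nan)), (132, np.float64(85.3), np.float64(52.7)), (134, np.float64(83.3), np.float64(53.6)), (136, np.float64(78.7), np.float64(17.0)), (138, np.float64(76.5), np.float64(17.6)), (140, np.float64(74.4), np.float64(19.0)), (142, np.float64(72.0), np.float64(17.3)), (144, np.float64(68.8), np.float64(7.6)), (146, np.float64(66.5), np.float64(7.9)), (148, np.float64(64.1), np.float64(7.6)), (150, np.float64(61.6), np.float64(6.5)), (152, np.float64(59.2), np.float64(6.0)), (154, np.float64(56.9), np.float64(6.7)), (156, np.float64(54.6), np.float64(7.2)), (158, np.float64(52.2), np.float64(7.3)), (160, np.float64(49.5), np.float64(4.9)), (162, np.float64(47.5), np.float64(7.8))]
```

View pics/w4c.png

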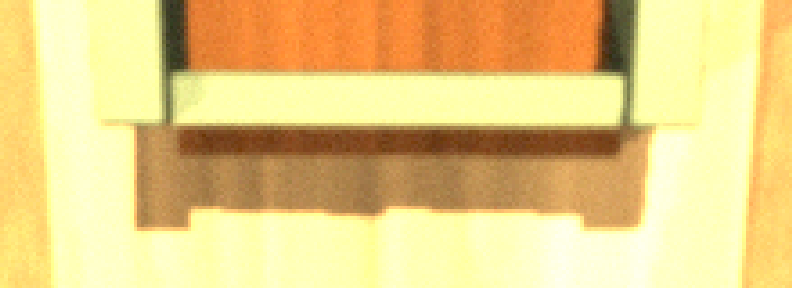

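The enlarged crop shows the rear edge parallel to the rail and about 12 mm outside it (rail front y≈81, panel rear y≈69.3). That is the home position, so I'm handing in.

```bash
python3 - <<'E'
from workcell import env
s=env.state();print(s["clock"],s["wrist_force"]);print(env.close_job())
E
```

```text
16.675 [-0.30157943 -0.31675552 -0.14732036]
the job is handed in; nothing more can be done
None
```

The tin is off the board and the panel is home in the slot. The job was handed in at 16.7 s; hand-in reports no verdict, so the result rests on my own checks below.

- **Tin:** I gripped it in front of the slot, lifted it and set it down on the bench at about (0.687, -0.130). It looked upright in the later pictures. Its top measured about 70 mm above the bench, which matches the tin standing on the bench itself.
- **Panel:** I pushed its rear edge with both open fingers, first slightly slanted to centre it, then straight in until a firm stop at about 19 N. At the end:
  - The rear edge was about 11.7 mm outside the mouth, against 12 mm nominal.
  - The panel measured 2.03° and the tray 1.99° in the wrist view, so they are square to each other.
  - It was centred within about 1 mm and flat, with its top at about 18 mm.
- **Bystanders:** I never touched the block, the jar or the brush. I did not re-measure their positions afterwards.
- **Robot:** It ended well clear, with its tool about 0.2 m above the bench and near-zero wrist force.

The scene and side cameras disagreed by 2–4 mm in absolute position. They also saw only part of the panel once it was in the slot, so the final check used the wrist camera.

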